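# Unscrew the lid of the tall canister

### The arm

A 6-joint arm with a two-finger parallel gripper is mounted at the origin on a cart in front of the work surface, level with it; the furniture and walls round the work are solid. World frame = base frame: x ahead of the robot, y to its left, z up, the work surface at z = 0. Lengths are in mm, angles in degrees, forces in N, time in s.
With the tool pointing down it reaches from about 300 to 850 mm from the base axis. Payload 4.2 kg.
Tool frame: the origin (TCP) lies midway between the tips of the shut fingers; the grasp point (between the pads) lies 19 mm behind it; z points along the fingers, y is the line along which they close (so a half turn about z gives the same grasp; the last joint's range is limited). The gripper opens to 91 mm and grips with 3 to 60 N. Pads are 32 mm wide; open, the fingers measure 118 mm over their backs; the gripper's body (76 mm by 178 mm) begins 60 mm behind the grasp point.
Start: joints at [68.984, 18.312, 89.639, -0, 72.044, -1.146], TCP at [195.44, 540.783, 213.976] pointing down, gripper open.
Joint ranges: [-177.97, 177.97], [-48.28, 115.42], [12.27, 149.76], [-77.06, 257.06], [2.81, 150.46], [-146.56, 146.56]. Speed limits (degrees/s): [147.25, 147.25, 180, 180, 180, 180].

### API

Orientations are given as [roll, pitch, yaw] about the fixed x, y, z axes, in that order (R = Rz(yaw) Ry(pitch) Rx(roll)).
In Python, from workcell import state, grab_frame, camera_model, job_done gives the robot as it stands.
- The arm moves only by the shell command python3 -m pendant FILE [OPENING] [FORCE], which reads ROWS from the file FILE. ROWS is a JSON list that holds a single list of rows (three levels of brackets), with 1 to 8 rows, each of 6 numbers: dx, dy, dz in shares of the most that a row can go, 1 being 50 mm, then a rotation vector rx, ry, rz in parts of the range, where 1.0 means 90 degrees; each row shifts and turns the commanded pose from where the row before left it, along the tool's axes as they then stand; what a row does not reach is not made up. A row lasts 1/10 s, in which the tool goes at most 50 mm and 8.59 degrees, less where a joint would pass 70% of its speed; a pose out of reach is approached as far as the arm can. OPENING is the finger opening in mm, set as the command begins (- or left out keeps the last). The fingers move at their own pace and stop on an object; FORCE is the grip in N (left out, the last holds). Time passes only in rows, so rows that do not move let the fingers close. It prints the time, the measured TCP pose, the force, the opening and the grip force at its end. No shift or turn number may pass 1 either way. Input that does not fit is refused with a message, and nothing moves.
- state(): the state, without advancing time (a new reading comes with each control period).
- grab_frame(name): name is "scene" or "top" or "wrist"; returns the picture (400x640x3 uint8, blue, green, red); there is no depth.
- camera_model(name): a dict with "fx", "fy", "cx", "cy" (pixels), "T" (4x4, takes a point from camera to world coordinates). Camera axes: x right, y up, looking along -z (the intrinsics and any distortion apply to the point x, -y, -z); pixel columns grow to the right and rows downward; lengths in mm; the calibration is good to about 2 mm. A picture is of the moment at which its call begins: read the wrist's pose just before it. camera_model takes no time and is no camera call; for the wrist camera it gives the pose at the moment of the call.
- job_done(): hands the job in; it is judged then, once.
The state is a dict: "time_s": time; "qpos": joint angles; "qvel": joint speeds; "effort": joint torques, N m; "ee_pos": TCP position; "ee_rot": TCP orientation; "force": force on the tool from outside, world axes, zero at the start; "torque": the same for the moment, N m; "gripper_width": finger opening in mm; "gripper_force": force on a finger pad.
Only numpy, scipy, OpenCV 4.12 (cv2) and the standard library are available. Lean on these libraries where they do the work, as an engineer would, in place of code of your own. Each camera call takes 0.05 s, during which the arm holds its last target. There are 200 camera calls.

### The job

Open the tall canister for refilling: unscrew its lid all the way until the thread lets go, lift it off, and set it down the right way up and wholly on the round cork mat. Put the lid down rather than dropping it, and leave the other things on the worktop where they are.

Things in the scene. Friction and masses are not known exactly. Their poses are not given: they have to be found in the camera images.
- lid: Black round screw lid, loose, about 0.1 kg, 66 mm high: a ribbed skirt 70 mm in diameter up to 34 mm, on it a plain round grip, 48 mm in diameter, from 34 to 66 mm. Origin at the centre of the skirt's lower rim, z up along its axis. Starts screwed down on the tall canister; three lugs inside run in the thread. Any yaw of it is alike to grip.
- lid_grip (a point): Middle of the lid's grip, on its axis 52 mm above the skirt's lower rim; pinch the grip here across its sides from above, with the fingertips above 36 mm so as to clear the skirt.
- tall_canister: Steel square canister, 78 x 78 mm, in a black holder 90 x 90 x 30 mm screwed to the worktop (cannot turn or lift). Shoulder 95 mm up, above it a round threaded neck 57 mm across, to 124 mm. Lid on: its lower rim is 97 mm and the top of its grip 163 mm above the worktop. Origin on the worktop under the middle, z up.
- neck (a point): Centre of the neck's top. Right-handed thread: the lid loosens anticlockwise seen from above, rises 10 mm a turn with about 1 mm of play up or down, and comes free after 1.35 to 1.6 turns (it varies). While the thread holds, a gentle upward pull is stopped within 4 mm (10 N); then the lid lifts freely, 30 mm straight up to clear the neck.
- short_canister: A like steel canister with a like black lid, but lower (120 mm to the top of its grip), screwed to the worktop; not to be opened. Origin on the worktop under its middle.
- mat: Round cork mat, 130 mm in diameter, 8 mm thick, stuck to the worktop. Origin at the centre of its underside.
- spice_box: Round white tin, 62 mm across, 25 mm high; bystander. Origin at the centre of its underside.
- timer: Round dark kitchen timer, 60 mm across, 25 mm high; bystander. Origin at the centre of its underside.
- match_tin: Small black tin, 50 x 54 x 21 mm; bystander. Origin at the centre of its underside.
- cake_fork: Small fork with a black handle, 145 mm long, lying; bystander. Origin at its middle, underneath.
- teaspoon: Teaspoon with a black handle, 137 mm long, lying; bystander. Origin at its middle, underneath.

How it is judged (in metres and radians):
On the way:
1. the lid is off: lifted clear above the tall canister's neck (z of lid in the frame of tall_canister above 0.126 m and contact force between lid and tall_canister below 0.1 N), for 0.1 s.
At the end, for the whole second after the job is handed in: The lid stands at rest, the right way up (within 6 degrees), on the cork mat, its axis within 33 mm of the mat's centre (so wholly on the mat) (horizontal distance between lid and mat below 0.033 m and z of lid in the frame of mat between 0.004 and 0.012 m and angle between lid's own z axis and vertical below 0.1 rad and linear speed of lid below 0.02 m/s); the robot touches nothing.
It fails at once if the lid is dropped: it falls free of the fingers, faster than 0.6 m/s (linear speed of lid above 0.6 m/s and contact force between the fingers and lid below 0.05 N).
It fails at once if a loose bystander is moved by more than 30 mm (distance of any of spice_box, timer, match_tin, cake_fork, teaspoon from where it was at the start of the episode above 0.03 m).
It also fails if it takes over 72 s, if anything falls off the work surface, if the arm or the gripper's body presses on something with over 40 N, if the wrist force passes 120 N, or if a joint passes its speed limit or range.

## Working session

There is one attempt and no reset: what is moved stays moved. The work goes in short steps, Python scripts to look and compute and a shell command to move; the robot and the scene stay as the last step left them, time stands still between calls to the robot, and variables do not carry over. Pictures are saved under pics/ and viewed, at most 10 in all, crops included, and the job is handed in when it is done.

```bash
mkdir -p pics; python3 - <<'E'
from workcell import *
import cv2
for n in("scene","top"):
    cv2.imwrite(f"pics/{n}.png",grab_frame(n)); m=camera_model(n); print(n,{k:(v if k!='T' else v) for k,v in m.items()})
s=state(); print(s['ee_pos'],s['ee_rot'],s['time_s'],s['gripper_width'])
E
```

```text
scene {'fx': 489.56760890477597, 'fy': 489.56760890477597, 'cx': 322.30087245906617, 'cy': 207.17971014879527, 'T': array([[ 5.78281951e-01,  6.09080686e-01, -5.42780530e-01,
        -1.82940524e+02],
       [-8.15832772e-01,  4.33864733e-01, -3.82332685e-01,
        -5.68996568e+02],
       [ 2.62187565e-03,  6.63914235e-01,  7.47804128e-01,
         1.15000913e+03],
       [ 0.00000000e+00,  0.00000000e+00,  0.00000000e+00,
         1.00000000e+00]])}
top {'fx': 361.16814685653424, 'fy': 361.16814685653424, 'cx': 317.6204617548451, 'cy': 195.9710296625297, 'T': array([[-1.42700999e-02,  9.91855648e-01, -1.26565150e-01,
         3.75527325e+02],
       [-9.99745727e-01, -1.19429077e-02,  1.91271525e-02,
        -3.21210531e+01],
       [ 1.74598183e-02,  1.26805914e-01,  9.91773873e-01,
         1.42595721e+03],
       [ 0.00000000e+00,  0.00000000e+00,  0.00000000e+00,
         1.00000000e+00]])}
[195.27409492 540.35830342 213.21511117] [-1.79911606e+02 -1.29023718e-04  1.60131399e+02] 0.1 91.2355878174433
```

View pics/scene.png

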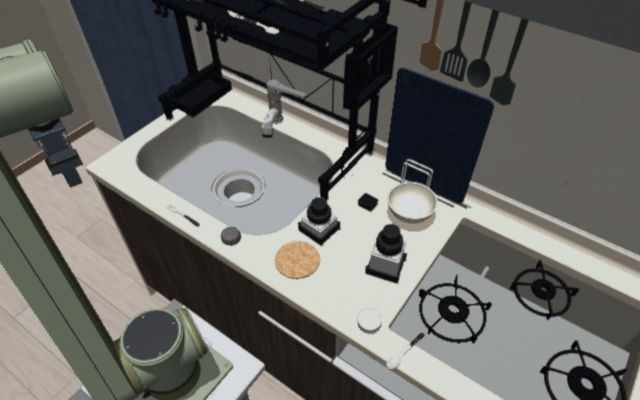

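View pics/top.png

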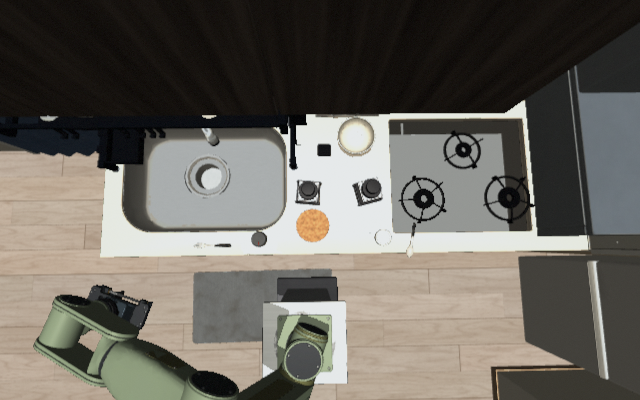

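The scene view shows the tall canister at about (387,250), the short one at (319,218) and the mat at (297,260). In the top view the tall canister is at (370,190), the short one at (308,190) and the mat at (313,226). I'll measure from enlarged crops.

```bash
cat >h.py <<'E'
import numpy as np,cv2
from workcell import *
def ray(n,u,v,z,m=None):
    m=m or camera_model(n);T=np.array(m['T'])
    d=T[:3,:3]@np.array([(u-m['cx'])/m['fx'],-(v-m['cy'])/m['fy'],-1]);o=T[:3,3]
    return o+d*(z-o[2])/d[2]
def proj(n,p,m=None):
    m=m or camera_model(n);T=np.array(m['T']);q=T[:3,:3].T@(np.array(p)-T[:3,3])
    return m['cx']+m['fx']*q[0]/-q[2],m['cy']-m['fy']*q[1]/-q[2]
E
python3 - <<'E'
from h import *
s=cv2.imread('pics/scene.png');t=cv2.imread('pics/top.png')
a=cv2.resize(s[190:290,290:420],None,fx=6,fy=6,interpolation=2)[:560]; 
b=cv2.resize(t[165:245,285:395],None,fx=6,fy=6,interpolation=2)
o=np.zeros((300*2,800,3),np.uint8)
o[:300,:390]=cv2.resize(s[190:290,290:420],None,fx=3,fy=3,interpolation=2)
o[:320,400:]=cv2.resize(t[165:245,290:390],(800-400,320),interpolation=2)
cv2.imwrite('pics/crop.png',o[:330])
for n,i in(('scene',s),('top',t)):
    h=cv2.cvtColor(i,cv2.COLOR_BGR2HSV);m=cv2.inRange(h,(5,100,120),(20,255,255))
    if n=='scene': m[:230]=0;m[:,:270]=0;m[290:]=0;m[:,330:]=0
    else: m[:205]=0;m[250:]=0;m[:,:290]=0;m[:,335:]=0
    c=max(cv2.findContours(m,0,2)[0],key=cv2.contourArea);e=cv2.fitEllipse(c);print(n,e,ray(n,*e[0],8))
E
```

```text
scene ((296.9156188964844, 259.625), (34.79344940185547, 42.62129592895508), 85.17608642578125) [441.06905726 -41.73598461   8.        ]
top ((312.29827880859375, 225.14114379882812), (31.15958023071289, 31.802387237548828), 80.1234130859375) [441.54936447 -36.97403214   8.        ]
```

View pics/crop.png

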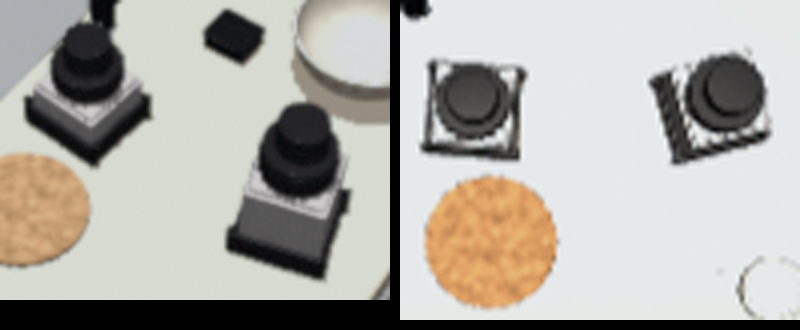

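The crop shows the tall lid's grip top at about (392,231.3) in the scene view and (373.7,187) in the top view. The mat ellipses fit well.

```bash
python3 - <<'E'
from h import *
print(ray('scene',392,231.5,163),ray('top',373.7,187,163),ray('top',371.2,188.2,131))
print('short',ray('top',290+73/4,165+95/4,120),ray('scene',290+89/3,190+43/3,120))
print('spice',ray('top',383,237,25),'timer',ray('top',259,239,25),'matchtin',ray('top',324,150,21))
print(camera_model('wrist'), state()['ee_pos'],state()['time_s'])
E
```

```text
[ 569.38603541 -259.60557382  163.        ] [ 566.37880115 -255.85708677  163.        ] [ 566.91047141 -252.26335118  131.        ]
short [569.19395903 -23.44845399 120.        ] [569.13329476 -30.0874733  120.        ]
spice [ 391.31944051 -309.71893955   25.        ] timer [390.39175153 168.45602059  25.        ] matchtin [739.34142593 -87.30152153  21.        ]
{'fx': 332.1985423629428, 'fy': 332.1985423629428, 'cx': 319.34468636277205, 'cy': 194.22634754262242, 'T': array([[ 3.40597520e-01, -9.06500578e-01, -2.49499563e-01,
         1.25398548e+02],
       [ 9.40207436e-01,  3.27872437e-01,  9.22477250e-02,
         5.66494561e+02],
       [-1.81858617e-03, -2.66000691e-01,  9.63971123e-01,
         3.85407390e+02],
       [ 0.00000000e+00,  0.00000000e+00,  0.00000000e+00,
         1.00000000e+00]])} [195.27409492 540.35830342 213.21511117] 0.1
```

```bash
cat >>h.py <<'E'
from scipy.spatial.transform import Rotation as Ro
def tool(target,rpy=None):
    s=state();R=Ro.from_euler('xyz',s['ee_rot'],degrees=True)
    d=R.inv().apply(np.array(target)-s['ee_pos']);print('tool delta',d.round(1))
    if rpy is not None: print('rotvec',(R.inv()*Ro.from_euler('xyz',rpy,degrees=True)).as_rotvec(degrees=True).round(2))
    return d
E
python3 -c "
from h import *
d=tool((568,-256,214),(180,0,160));print(d/20)"
```

```text
tool delta [-6.212e+02 -6.223e+02  2.000e-01]
rotvec [-0.09 -0.    0.13]
[-3.10596448e+01 -3.11139486e+01  8.68703056e-03]
```

The manual's scale: shifts go in shares of 50 mm and turns go in shares of 90 degrees. Converting my numbers, -31 mm is -0.62.

```bash
echo '[[[-0.62, -0.62, 0, 0, 0, 0], [-0.62, -0.62, 0, 0, 0, 0], [-0.62, -0.62, 0, 0, 0, 0], [-0.62, -0.62, 0, 0, 0, 0], [-0.62, -0.62, 0, 0, 0, 0], [-0.62, -0.62, 0, 0, 0, 0], [-0.62, -0.62, 0, 0, 0, 0], [-0.62, -0.62, 0, 0, 0, 0]]]' > m.json && python3 -m pendant m.json 91
echo '[[[-0.62, -0.62, 0, 0, 0, 0], [-0.62, -0.62, 0, 0, 0, 0], [-0.62, -0.62, 0, 0, 0, 0], [-0.62, -0.62, 0, 0, 0, 0], [-0.62, -0.62, 0, 0, 0, 0], [-0.62, -0.62, 0, 0, 0, 0], [-0.62, -0.62, 0, 0, 0, 0], [-0.62, -0.62, 0, 0, 0, 0]]]' > m.json && python3 -m pendant m.json
echo '[[[-0.62, -0.62, 0, 0, 0, 0], [-0.62, -0.62, 0, 0, 0, 0], [-0.62, -0.62, 0, 0, 0, 0], [-0.62, -0.62, 0, 0, 0, 0], [0, 0, 0, 0, 0, 0], [0, 0, 0, 0, 0, 0], [0, 0, 0, 0, 0, 0]]]' > m.json && python3 -m pendant m.json
python3 - <<'E'
from h import *
s=state();print(s['qpos'],s['ee_pos'],s['ee_rot'],s['time_s'],s['force'])
m=camera_model('wrist');i=grab_frame('wrist');cv2.imwrite('pics/w1.png',i)
print(proj('wrist',(568,-256,163),m),m['T'])
tool((568,-256,214),(180,0,160))
E
```

```text
time_s: 0.9
ee_pos: [344.5, 221.5, 213.8]
ee_rot: [-180.0, -0.0, 160.2]
force: [0.5, 0.5, -0.5]
gripper_width: 91.2
gripper_force: 0.0
time_s: 1.7
ee_pos: [493.5, -96.1, 213.6]
ee_rot: [180.0, -0.0, 160.1]
force: [0.7, 0.4, -0.4]
gripper_width: 90.9
gripper_force: 0.0
time_s: 2.4
ee_pos: [567.2, -252.0, 213.6]
ee_rot: [180.0, -0.1, 160.2]
force: [-0.9, -0.7, -0.2]
gripper_width: 91.0
gripper_force: 0.0
[-2.50356221e+01  2.25190839e+01  8.32732422e+01  3.02677837e-02
  7.42926727e+01 -9.51999880e+01] [ 567.19230292 -252.03462552  213.57892415] [ 1.79963291e+02 -8.20113302e-02  1.60156176e+02] 2.4 [-0.89991892 -0.66290565 -0.21465771]
(np.float64(313.79574680543965), np.float64(215.1208291327226)) [[ 3.40176438e-01 -9.06815285e-01 -2.48929768e-01  4.97386620e+02]
 [ 9.40361555e-01  3.28145262e-01  8.96706933e-02 -2.26366264e+02]
 [ 3.70368624e-04 -2.64587841e-01  9.64361518e-01  3.85862722e+02]
 [ 0.00000000e+00  0.00000000e+00  0.00000000e+00  1.00000000e+00]]
tool delta [-2.1 -3.7 -0.1]
rotvec [ 0.03 -0.05  0.18]
```

View pics/w1.png

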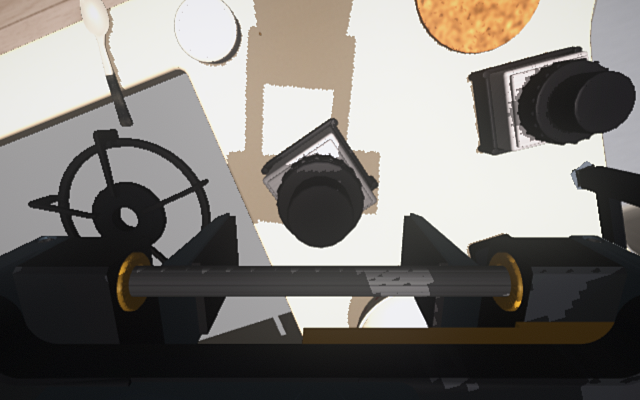

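The wrist view shows the tall lid's grip top at about (321,210), between the fingers. I'll refine it with a contrast-stretched crop.

```bash
python3 - <<'E'
from h import *
i=cv2.imread('pics/w1.png')[110:260,240:400]
cv2.imwrite('pics/w1c.png',cv2.resize(np.clip(i.astype(float)*4,0,255).astype(np.uint8),None,fx=4,fy=4))
for p in((321,210),(318,210),(321,207)):print(p,ray('wrist',*p,163))
E
```

```text
(321, 210) [ 566.36156201 -249.74060362  163.        ]
(318, 210) [ 565.64206956 -251.7323412   163.        ]
(321, 207) [ 564.27273519 -248.98932275  163.        ]
```

View pics/w1c.png

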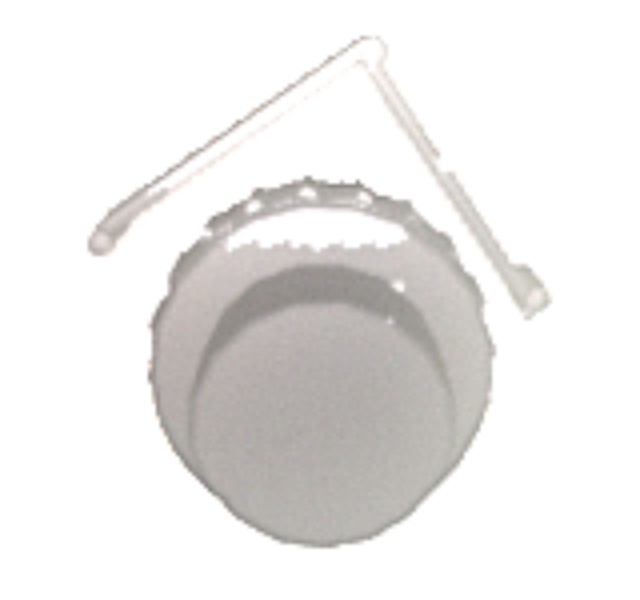

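The crop shows the grip's top ellipse centred at about (320.8,215.5), which gives roughly (569.5,-252.5). Next I pre-rotate the wrist clockwise.

Converted, -2.3 mm is -0.046, 0.3 mm is 0.006, 8.5 degrees / 90 = 0.0944.

```bash
echo '[[[-0.046, 0.006, 0, 0, 0, 0.0944], [0, 0, 0, 0, 0, 0.0944], [0, 0, 0, 0, 0, 0.0944], [0, 0, 0, 0, 0, 0.0944], [0, 0, 0, 0, 0, 0.0944], [0, 0, 0, 0, 0, 0.0944], [0, 0, 0, 0, 0, 0.0944], [0, 0, 0, 0, 0, 0.0944]]]' > m.json && python3 -m pendant m.json|tail -0
echo '[[[0, 0, 0, 0, 0, 0.0944], [0, 0, 0, 0, 0, 0.0944], [0, 0, 0, 0, 0, 0.0944], [0, 0, 0, 0, 0, 0.0944], [0, 0, 0, 0, 0, 0.0944], [0, 0, 0, 0, 0, 0.0944], [0, 0, 0, 0, 0, 0.0944], [0, 0, 0, 0, 0, 0.0944]]]' > m.json && python3 -m pendant m.json|tail -0
echo '[[[0, 0, 0, 0, 0, 0.0944], [0, 0, 0, 0, 0, 0.0944], [0, 0, 0, 0, 0, 0.0944], [0, 0, 0, 0, 0, 0.0944], [0, 0, 0, 0, 0, 0.0944], [0, 0, 0, 0, 0, 0.0944], [0, 0, 0, 0, 0, 0.0944], [0, 0, 0, 0, 0, 0.0944]]]' > m.json && python3 -m pendant m.json|tail -0
echo '[[[0, 0, 0, 0, 0, 0.0944], [0, 0, 0, 0, 0, 0.0944], [0, 0, 0, 0, 0, 0.0944], [0, 0, 0, 0, 0, 0], [0, 0, 0, 0, 0, 0]]]' > m.json && python3 -m pendant m.json
python3 - <<'E'
from h import *
print(state()['qpos']);tool((569.5,-252.5,137))
m=camera_model('wrist');i=grab_frame('wrist')
u,v=proj('wrist',(569.5,-252.5,163),m);print(u,v)
cv2.imwrite('pics/w2c.png',cv2.resize(np.clip(i[110:260,240:400].astype(float)*4,0,255).astype(np.uint8),None,fx=4,fy=4))
E
```

```text
time_s: 5.35
ee_pos: [569.9, -252.6, 214.3]
ee_rot: [-180.0, -0.0, -69.1]
force: [0.6, -0.4, 0.0]
gripper_width: 91.0
gripper_force: 0.0
[-2.49668478e+01  2.26879510e+01  8.28985791e+01  9.01641939e-03
  7.43973828e+01  1.34160390e+02]
tool delta [-0.2  0.3 77.3]
320.75868345493575 212.4589011228407Exception ignored on flushing sys.stdout:
BrokenPipeError: [Errno 32] Broken pipe
Exception ignored on flushing sys.stdout:
BrokenPipeError: [Errno 32] Broken pipe
Exception ignored on flushing sys.stdout:
BrokenPipeError: [Errno 32] Broken pipe
```

View pics/w2c.png

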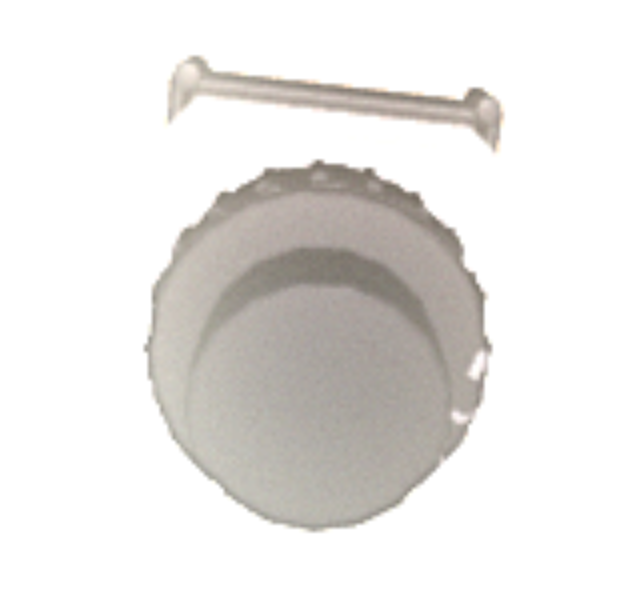

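The grip's top is centred at about (319.5,211.5) against the predicted (320.8,212.5), so it is aligned to within 1 mm. I descend and grip.

Converted, 20 mm is 0.4, 17 mm is 0.34.

```bash
echo '[[[0, 0, 0.4, 0, 0, 0], [0, 0, 0.4, 0, 0, 0], [0, 0, 0.4, 0, 0, 0], [0, 0, 0.34, 0, 0, 0], [0, 0, 0, 0, 0, 0], [0, 0, 0, 0, 0, 0]]]' > m.json && python3 -m pendant m.json
echo '[[[0, 0, 0, 0, 0, 0], [0, 0, 0, 0, 0, 0], [0, 0, 0, 0, 0, 0], [0, 0, 0, 0, 0, 0], [0, 0, 0, 0, 0, 0], [0, 0, 0, 0, 0, 0]]]' > m.json && python3 -m pendant m.json 40 30
```

```text
time_s: 6.0
ee_pos: [570.2, -253.4, 137.2]
ee_rot: [-180.0, 0.0, -69.3]
force: [0.3, 0.4, 0.6]
gripper_width: 91.0
gripper_force: 0.0
time_s: 6.6
ee_pos: [570.1, -253.5, 137.0]
ee_rot: [-180.0, 0.0, -69.4]
force: [0.5, -0.2, 0.4]
gripper_width: 47.7
gripper_force: 30.0
```

Gripped at 47.7 mm with almost no side force. Now I turn anticlockwise while rising with the thread.

Converted, -0.2 mm is -0.004, -8 degrees / 90 = -0.0889.

```bash
echo '[[[0, 0, -0.004, 0, 0, -0.0889], [0, 0, -0.004, 0, 0, -0.0889], [0, 0, -0.004, 0, 0, -0.0889], [0, 0, -0.004, 0, 0, -0.0889], [0, 0, -0.004, 0, 0, -0.0889], [0, 0, -0.004, 0, 0, -0.0889], [0, 0, -0.004, 0, 0, -0.0889], [0, 0, -0.004, 0, 0, -0.0889]]]' > m.json && python3 -m pendant m.json
python3 -c "
from h import *
s=state();print(s['torque'],s['qpos'][5])"
echo '[[[0, 0, -0.0044, 0, 0, -0.0889], [0, 0, -0.0044, 0, 0, -0.0889], [0, 0, -0.0044, 0, 0, -0.0889], [0, 0, -0.0044, 0, 0, -0.0889], [0, 0, -0.0044, 0, 0, -0.0889], [0, 0, -0.0044, 0, 0, -0.0889], [0, 0, -0.0044, 0, 0, -0.0889], [0, 0, -0.0044, 0, 0, -0.0889]]]' > m.json && python3 -m pendant m.json
python3 -c "
from h import *
s=state();print(s['torque'],s['qpos'][5])
cv2.imwrite('pics/w3.png',grab_frame('wrist'))"
```

```text
time_s: 7.4
ee_pos: [569.8, -253.4, 138.0]
ee_rot: [-180.0, 0.1, -5.0]
force: [1.0, 0.3, -0.2]
gripper_width: 47.4
gripper_force: 30.0
[-0.00208762  0.12409299 -0.03916238] 70.00146977344887
time_s: 8.2
ee_pos: [569.8, -253.4, 139.8]
ee_rot: [-179.9, 0.0, 59.0]
force: [0.2, 0.4, -1.9]
gripper_width: 47.2
gripper_force: 30.0
[-0.09763547  0.0837842   0.0262132 ] 5.9987762371814455
```

View pics/w3.png

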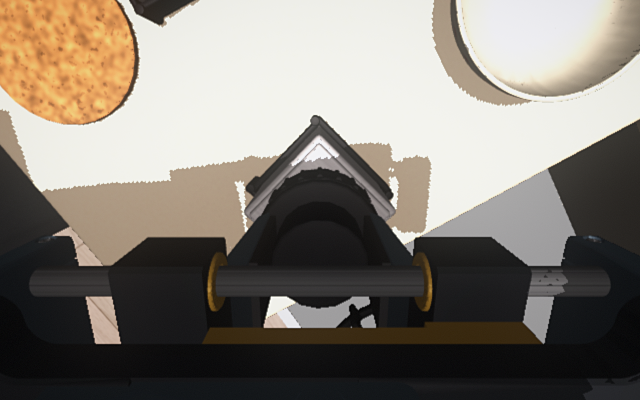

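The wrist view shows the grip held between the fingers at about (320,250), still seated on the canister. I carry on to the end of this stroke.

Converted, -0.22 mm is -0.0044, -8 degrees / 90 = -0.0889.

```bash
echo '[[[0, 0, -0.0044, 0, 0, -0.0889], [0, 0, -0.0044, 0, 0, -0.0889], [0, 0, -0.0044, 0, 0, -0.0889], [0, 0, -0.0044, 0, 0, -0.0889], [0, 0, -0.0044, 0, 0, -0.0889], [0, 0, -0.0044, 0, 0, -0.0889], [0, 0, -0.0044, 0, 0, -0.0889], [0, 0, -0.0044, 0, 0, -0.0889]]]' > m.json && python3 -m pendant m.json
echo '[[[0, 0, -0.0044, 0, 0, -0.0889], [0, 0, -0.0044, 0, 0, -0.0889], [0, 0, -0.0044, 0, 0, -0.0889], [0, 0, -0.0044, 0, 0, -0.0889], [0, 0, -0.0044, 0, 0, -0.0889], [0, 0, -0.0044, 0, 0, -0.0889], [0, 0, -0.0044, 0, 0, -0.0889], [0, 0, -0.0044, 0, 0, -0.0889]]]' > m.json && python3 -m pendant m.json
echo '[[[0, 0, 0, 0, 0, 0], [0, 0, 0, 0, 0, 0]]]' > m.json && python3 -m pendant m.json
python3 -c "
from h import *
s=state();print(s['torque'],s['qpos'][5])"
```

```text
time_s: 9.05
ee_pos: [570.1, -253.3, 141.7]
ee_rot: [180.0, -0.0, 122.8]
force: [-0.3, 1.0, -1.2]
gripper_width: 47.5
gripper_force: 30.0
time_s: 9.85
ee_pos: [569.8, -253.4, 143.4]
ee_rot: [180.0, -0.0, -173.2]
force: [0.7, -0.4, -1.9]
gripper_width: 47.3
gripper_force: 30.0
time_s: 10.05
ee_pos: [569.9, -253.5, 143.5]
ee_rot: [180.0, -0.0, -173.6]
force: [-0.2, 0.1, -2.5]
gripper_width: 47.4
gripper_force: 30.0
[0.01885789 0.05576763 0.01275015] -121.43347878114689
```

Converted, 8.2 degrees / 90 = 0.0911.

```bash
echo '[[[0, 0, 0, 0, 0, 0], [0, 0, 0, 0, 0, 0], [0, 0, 0, 0, 0, 0], [0, 0, 0, 0, 0, 0]]]' > m.json && python3 -m pendant m.json 75
echo '[[[0, 0, 0, 0, 0, 0.0911], [0, 0, 0, 0, 0, 0.0911], [0, 0, 0, 0, 0, 0.0911], [0, 0, 0, 0, 0, 0.0911], [0, 0, 0, 0, 0, 0.0911], [0, 0, 0, 0, 0, 0.0911], [0, 0, 0, 0, 0, 0.0911], [0, 0, 0, 0, 0, 0.0911]]]' > m.json && python3 -m pendant m.json >/dev/null
echo '[[[0, 0, 0, 0, 0, 0.0911], [0, 0, 0, 0, 0, 0.0911], [0, 0, 0, 0, 0, 0.0911], [0, 0, 0, 0, 0, 0.0911], [0, 0, 0, 0, 0, 0.0911], [0, 0, 0, 0, 0, 0.0911], [0, 0, 0, 0, 0, 0.0911], [0, 0, 0, 0, 0, 0.0911]]]' > m.json && python3 -m pendant m.json >/dev/null
echo '[[[0, 0, 0, 0, 0, 0.0911], [0, 0, 0, 0, 0, 0.0911], [0, 0, 0, 0, 0, 0.0911], [0, 0, 0, 0, 0, 0.0911], [0, 0, 0, 0, 0, 0.0911], [0, 0, 0, 0, 0, 0.0911], [0, 0, 0, 0, 0, 0.0911], [0, 0, 0, 0, 0, 0.0911]]]' > m.json && python3 -m pendant m.json >/dev/null
echo '[[[0, 0, 0, 0, 0, 0.0911], [0, 0, 0, 0, 0, 0.0911], [0, 0, 0, 0, 0, 0.0911], [0, 0, 0, 0, 0, 0.0911], [0, 0, 0, 0, 0, 0.0911], [0, 0, 0, 0, 0, 0.0911], [0, 0, 0, 0, 0, 0.0911], [0, 0, 0, 0, 0, 0.0911]]]' > m.json && python3 -m pendant m.json
echo '[[[0, 0, 0, 0, 0, 0], [0, 0, 0, 0, 0, 0], [0, 0, 0, 0, 0, 0], [0, 0, 0, 0, 0, 0]]]' > m.json && python3 -m pendant m.json 40 30
python3 -c "
from h import *
s=state();print(s['torque'],s['qpos'][5],s['time_s'])"
```

```text
time_s: 10.45
ee_pos: [570.1, -253.6, 144.0]
ee_rot: [-180.0, 0.0, -173.4]
force: [-0.5, 0.2, 0.3]
gripper_width: 74.5
gripper_force: 0.0
time_s: 13.65
ee_pos: [570.1, -253.5, 143.9]
ee_rot: [-180.0, -0.0, -76.1]
force: [-0.7, 0.2, -0.2]
gripper_width: 75.0
gripper_force: 0.0
time_s: 14.05
ee_pos: [570.2, -253.5, 143.9]
ee_rot: [-180.0, -0.0, -75.7]
force: [0.8, -0.1, -0.3]
gripper_width: 47.3
gripper_force: 30.0
[ 0.05450204  0.21982947 -0.05299049] 140.66804725747 14.05
```

Converted, -0.23 mm is -0.0046, -8.3 degrees / 90 = -0.0922.

```bash
echo '[[[0, 0, -0.0046, 0, 0, -0.0922], [0, 0, -0.0046, 0, 0, -0.0922], [0, 0, -0.0046, 0, 0, -0.0922], [0, 0, -0.0046, 0, 0, -0.0922], [0, 0, -0.0046, 0, 0, -0.0922], [0, 0, -0.0046, 0, 0, -0.0922], [0, 0, -0.0046, 0, 0, -0.0922], [0, 0, -0.0046, 0, 0, -0.0922]]]' > m.json && python3 -m pendant m.json
echo '[[[0, 0, -0.0046, 0, 0, -0.0922], [0, 0, -0.0046, 0, 0, -0.0922], [0, 0, -0.0046, 0, 0, -0.0922], [0, 0, -0.0046, 0, 0, -0.0922], [0, 0, -0.0046, 0, 0, -0.0922], [0, 0, -0.0046, 0, 0, -0.0922], [0, 0, -0.0046, 0, 0, -0.0922], [0, 0, -0.0046, 0, 0, -0.0922]]]' > m.json && python3 -m pendant m.json
echo '[[[0, 0, -0.0046, 0, 0, -0.0922], [0, 0, -0.0046, 0, 0, -0.0922], [0, 0, -0.0046, 0, 0, -0.0922], [0, 0, -0.0046, 0, 0, -0.0922], [0, 0, -0.0046, 0, 0, -0.0922], [0, 0, -0.0046, 0, 0, -0.0922], [0, 0, -0.0046, 0, 0, -0.0922], [0, 0, -0.0046, 0, 0, -0.0922]]]' > m.json && python3 -m pendant m.json
echo '[[[0, 0, -0.0046, 0, 0, -0.0922], [0, 0, -0.0046, 0, 0, -0.0922], [0, 0, -0.0046, 0, 0, -0.0922], [0, 0, -0.0046, 0, 0, -0.0922], [0, 0, -0.0046, 0, 0, -0.0922], [0, 0, -0.0046, 0, 0, -0.0922], [0, 0, -0.0046, 0, 0, -0.0922], [0, 0, -0.0046, 0, 0, -0.0922]]]' > m.json && python3 -m pendant m.json
echo '[[[0, 0, -0.01, 0, 0, 0], [0, 0, -0.01, 0, 0, 0], [0, 0, -0.01, 0, 0, 0], [0, 0, -0.01, 0, 0, 0], [0, 0, -0.01, 0, 0, 0], [0, 0, 0, 0, 0, 0], [0, 0, 0, 0, 0, 0]]]' > m.json && python3 -m pendant m.json
```

```text
time_s: 14.85
ee_pos: [569.7, -253.7, 145.6]
ee_rot: [180.0, 0.0, -9.0]
force: [-0.6, 0.7, -0.1]
gripper_width: 47.4
gripper_force: 30.0
time_s: 15.65
ee_pos: [570.2, -253.8, 147.5]
ee_rot: [180.0, 0.0, 57.4]
force: [0.8, -0.5, 0.0]
gripper_width: 47.4
gripper_force: 30.0
time_s: 16.45
ee_pos: [570.5, -253.5, 149.4]
ee_rot: [179.9, 0.0, 123.8]
force: [1.0, 0.5, -0.7]
gripper_width: 47.3
gripper_force: 30.0
time_s: 17.25
ee_pos: [570.3, -253.1, 151.3]
ee_rot: [180.0, 0.0, -169.8]
force: [1.3, 1.3, 1.7]
gripper_width: 47.3
gripper_force: 30.0
time_s: 17.95
ee_pos: [570.0, -253.5, 153.6]
ee_rot: [180.0, -0.0, -170.2]
force: [0.0, -0.3, -2.0]
gripper_width: 47.6
gripper_force: 30.0
```

Converted, -0.5 mm is -0.01.

```bash
echo '[[[0, 0, -0.01, 0, 0, 0], [0, 0, -0.01, 0, 0, 0], [0, 0, -0.01, 0, 0, 0], [0, 0, 0, 0, 0, 0], [0, 0, 0, 0, 0, 0]]]' > m.json && python3 -m pendant m.json
```

```text
time_s: 18.45
ee_pos: [569.7, -253.5, 154.4]
ee_rot: [180.0, -0.1, -170.2]
force: [0.4, -1.0, -6.6]
gripper_width: 47.4
gripper_force: 30.0
```

The thread still holds (6.6 N). I ease back, regrip and turn further.

Converted, 1 mm is 0.02, 0.5 mm is 0.01.

```bash
echo '[[[0, 0, 0.02, 0, 0, 0], [0, 0, 0.02, 0, 0, 0], [0, 0, 0.01, 0, 0, 0], [0, 0, 0, 0, 0, 0]]]' > m.json && python3 -m pendant m.json
echo '[[[0, 0, 0, 0, 0, 0], [0, 0, 0, 0, 0, 0], [0, 0, 0, 0, 0, 0], [0, 0, 0, 0, 0, 0]]]' > m.json && python3 -m pendant m.json 75
echo '[[[0, 0, 0, 0, 0, 0.0911], [0, 0, 0, 0, 0, 0.0911], [0, 0, 0, 0, 0, 0.0911], [0, 0, 0, 0, 0, 0.0911], [0, 0, 0, 0, 0, 0.0911], [0, 0, 0, 0, 0, 0.0911], [0, 0, 0, 0, 0, 0.0911], [0, 0, 0, 0, 0, 0.0911]]]' > m.json && python3 -m pendant m.json >/dev/null
echo '[[[0, 0, 0, 0, 0, 0.0911], [0, 0, 0, 0, 0, 0.0911], [0, 0, 0, 0, 0, 0.0911], [0, 0, 0, 0, 0, 0.0911], [0, 0, 0, 0, 0, 0.0911], [0, 0, 0, 0, 0, 0.0911], [0, 0, 0, 0, 0, 0.0911], [0, 0, 0, 0, 0, 0.0911]]]' > m.json && python3 -m pendant m.json
echo '[[[0, 0, 0, 0, 0, 0], [0, 0, 0, 0, 0, 0], [0, 0, 0, 0, 0, 0], [0, 0, 0, 0, 0, 0]]]' > m.json && python3 -m pendant m.json 40 30
echo '[[[0, 0, -0.0046, 0, 0, -0.0922], [0, 0, -0.0046, 0, 0, -0.0922], [0, 0, -0.0046, 0, 0, -0.0922], [0, 0, -0.0046, 0, 0, -0.0922], [0, 0, -0.0046, 0, 0, -0.0922], [0, 0, -0.0046, 0, 0, -0.0922], [0, 0, -0.0046, 0, 0, -0.0922], [0, 0, -0.0046, 0, 0, -0.0922]]]' > m.json && python3 -m pendant m.json
echo '[[[0, 0, -0.01, 0, 0, 0], [0, 0, -0.01, 0, 0, 0], [0, 0, -0.01, 0, 0, 0], [0, 0, -0.01, 0, 0, 0], [0, 0, -0.01, 0, 0, 0], [0, 0, 0, 0, 0, 0], [0, 0, 0, 0, 0, 0]]]' > m.json && python3 -m pendant m.json
```

```text
time_s: 18.85
ee_pos: [570.5, -253.6, 153.3]
ee_rot: [-180.0, 0.1, -170.2]
force: [0.2, 0.4, -1.1]
gripper_width: 47.5
gripper_force: 30.0
time_s: 19.25
ee_pos: [570.2, -253.6, 152.9]
ee_rot: [-180.0, 0.0, -170.2]
force: [-0.0, 0.0, -0.2]
gripper_width: 74.2
gripper_force: 0.0
time_s: 20.85
ee_pos: [570.1, -253.6, 152.7]
ee_rot: [180.0, -0.0, 58.3]
force: [0.4, -0.3, -0.8]
gripper_width: 74.8
gripper_force: 0.0
time_s: 21.25
ee_pos: [570.1, -253.6, 152.7]
ee_rot: [180.0, -0.0, 58.7]
force: [-0.8, 0.2, 1.1]
gripper_width: 47.4
gripper_force: 30.0
time_s: 22.05
ee_pos: [570.2, -253.4, 154.5]
ee_rot: [180.0, -0.0, 125.4]
force: [0.5, 0.5, -0.3]
gripper_width: 47.5
gripper_force: 30.0
time_s: 22.75
ee_pos: [570.1, -253.5, 157.0]
ee_rot: [180.0, -0.0, 125.0]
force: [-0.2, 0.2, -1.7]
gripper_width: 47.2
gripper_force: 30.0
```

Converted, -0.5 mm is -0.01.

```bash
echo '[[[0, 0, -0.01, 0, 0, 0], [0, 0, -0.01, 0, 0, 0], [0, 0, -0.01, 0, 0, 0], [0, 0, -0.01, 0, 0, 0], [0, 0, 0, 0, 0, 0], [0, 0, 0, 0, 0, 0]]]' > m.json && python3 -m pendant m.json
```

```text
time_s: 23.35
ee_pos: [570.1, -253.5, 159.0]
ee_rot: [180.0, -0.0, 125.0]
force: [-0.4, -0.1, -1.3]
gripper_width: 47.3
gripper_force: 30.0
```

The lid is free: 4.5 mm of pull with only its own weight on the wrist. I lift it slowly at first and stop to check.

Converted, -1 mm is -0.02.

```bash
echo '[[[0, 0, -0.02, 0, 0, 0], [0, 0, -0.02, 0, 0, 0], [0, 0, -0.02, 0, 0, 0], [0, 0, -0.02, 0, 0, 0], [0, 0, -0.02, 0, 0, 0], [0, 0, -0.02, 0, 0, 0], [0, 0, 0, 0, 0, 0]]]' > m.json && python3 -m pendant m.json
echo '[[[0, 0, -0.1, 0, 0, 0], [0, 0, -0.16, 0, 0, 0], [0, 0, -0.16, 0, 0, 0], [0, 0, -0.16, 0, 0, 0], [0, 0, -0.16, 0, 0, 0], [0, 0, -0.16, 0, 0, 0], [0, 0, 0, 0, 0, 0], [0, 0, 0, 0, 0, 0]]]' > m.json && python3 -m pendant m.json
python3 - <<'E'
from h import *
s=scene=grab_frame('scene');w=grab_frame('wrist')
o=np.zeros((400,800,3),np.uint8);o[:,:390]=cv2.resize(s[190:290,322:420],(390,400));o[:256,395:]=cv2.resize(w,(405,256))
cv2.imwrite('pics/l.png',o)
d=tool((441.3,-39.5,215));print(d/8)
E
```

```text
time_s: 24.05
ee_pos: [570.2, -253.6, 165.2]
ee_rot: [180.0, 0.0, 125.0]
force: [0.3, 0.9, -2.0]
gripper_width: 47.5
gripper_force: 30.0
time_s: 24.85
ee_pos: [570.0, -253.5, 210.2]
ee_rot: [180.0, 0.0, 125.0]
force: [0.9, 0.0, -1.1]
gripper_width: 47.4
gripper_force: 30.0
tool delta [248.9  17.6  -5.3]
[31.11256803  2.19611796 -0.65678298]
```

View pics/l.png

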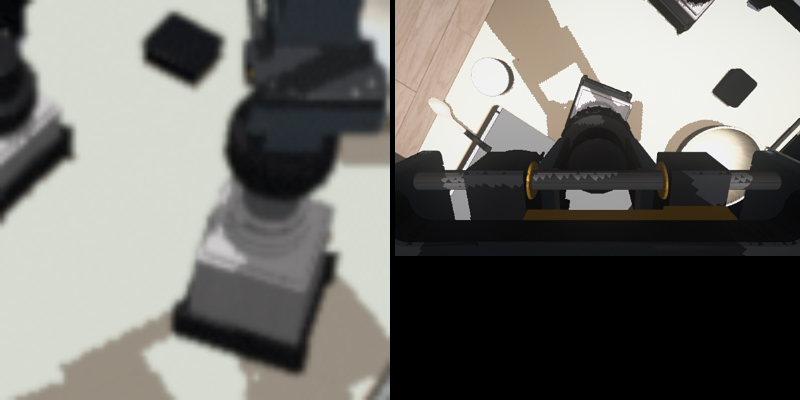

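The picture shows the bare threaded neck, with the lid held above it at left-panel (280,150). I carry it over to the mat and turn the gripper so that its body clears the short canister.

Converted, 35 mm is 0.7, 31 mm is 0.62.

```bash
echo '[[[0.3, 0.02, -0.02, 0, 0, 0], [0.52, 0.04, -0.04, 0, 0, 0], [0.62, 0.04, -0.04, 0, 0, 0], [0.7, 0.05, 0, 0, 0, 0], [0.7, 0.05, 0, 0, 0, 0], [0.7, 0.05, 0, 0, 0, 0], [0.7, 0.05, 0, 0, 0, 0], [0.5, 0.04, 0, 0, 0, 0]]]' > m.json && python3 -m pendant m.json
echo '[[[0.24, 0.012, 0, 0, 0, 0], [0, 0, 0, 0, 0, -0.0889], [0, 0, 0, 0, 0, -0.0889], [0, 0, 0, 0, 0, -0.0889], [0, 0, 0, 0, 0, -0.0889], [0, 0, 0, 0, 0, -0.0889], [0, 0, 0, 0, 0, -0.0889], [0, 0, 0, 0, 0, -0.0889]]]' > m.json && python3 -m pendant m.json
echo '[[[0, 0, 0, 0, 0, 0], [0, 0, 0, 0, 0, 0]]]' > m.json && python3 -m pendant m.json
python3 -c "
from h import *
tool((440,-39.5,60))
s=state();print(s['force'],s['qpos'])"
```

```text
time_s: 25.75
ee_pos: [445.3, -47.5, 214.8]
ee_rot: [-180.0, -0.1, 125.1]
force: [0.6, -0.4, -1.1]
gripper_width: 47.5
gripper_force: 30.0
time_s: 26.55
ee_pos: [441.4, -39.7, 214.9]
ee_rot: [-180.0, -0.0, -178.7]
force: [-0.2, 1.1, -1.7]
gripper_width: 47.3
gripper_force: 30.0
time_s: 26.75
ee_pos: [441.4, -39.6, 214.9]
ee_rot: [180.0, -0.0, -179.1]
force: [-0.2, -0.6, -2.0]
gripper_width: 47.3
gripper_force: 30.0
tool delta [1.400e+00 1.000e-01 1.549e+02]
[-0.21171755 -0.58068631 -2.02360878] [-6.61482961e+00  6.31742916e+00  1.05431174e+02 -2.71737082e-04
  6.82584760e+01 -9.74706452e+01]
```

Converted, 30 mm is 0.6, 20 mm is 0.4.

```bash
echo '[[[0.02, 0, 0.4, 0, 0, 0], [0, 0, 0.6, 0, 0, 0], [0, 0, 0.6, 0, 0, 0], [0, 0, 0.6, 0, 0, 0], [0, 0, 0.4, 0, 0, 0], [0, 0, 0.3, 0, 0, 0], [0, 0, 0.2, 0, 0, 0], [0, 0, 0, 0, 0, 0]]]' > m.json && python3 -m pendant m.json
echo '[[[0, 0, 0.02, 0, 0, 0], [0, 0, 0.02, 0, 0, 0], [0, 0, 0.02, 0, 0, 0], [0, 0, 0.02, 0, 0, 0], [0, 0, 0.02, 0, 0, 0], [0, 0, 0.02, 0, 0, 0], [0, 0, 0.02, 0, 0, 0], [0, 0, 0, 0, 0, 0]]]' > m.json && python3 -m pendant m.json
```

```text
time_s: 27.55
ee_pos: [439.8, -39.5, 59.1]
ee_rot: [180.0, -0.1, -179.0]
force: [-0.9, 0.5, -1.3]
gripper_width: 46.9
gripper_force: 30.0
time_s: 28.35
ee_pos: [440.4, -39.5, 52.9]
ee_rot: [180.0, -0.0, -179.0]
force: [-0.1, 0.8, -2.3]
gripper_width: 47.6
gripper_force: 30.0
```

Converted, 1 mm is 0.02.

```bash
echo '[[[0, 0, 0.02, 0, 0, 0], [0, 0, 0.02, 0, 0, 0], [0, 0, 0, 0, 0, 0]]]' > m.json && python3 -m pendant m.json
echo '[[[0, 0, 0.014, 0, 0, 0], [0, 0, 0.014, 0, 0, 0], [0, 0, 0, 0, 0, 0], [0, 0, 0, 0, 0, 0]]]' > m.json && python3 -m pendant m.json
```

```text
time_s: 28.65
ee_pos: [440.4, -39.5, 50.9]
ee_rot: [180.0, -0.0, -179.0]
force: [0.1, 0.1, -1.0]
gripper_width: 47.7
gripper_force: 30.0
time_s: 29.05
ee_pos: [440.6, -39.5, 50.6]
ee_rot: [180.0, 0.0, -179.0]
force: [-2.5, 0.1, 8.5]
gripper_width: 47.5
gripper_force: 30.0
```

```bash
python3 - <<'E'
from h import *
s=grab_frame('scene');cv2.imwrite('pics/p.png',cv2.resize(s[180:300,240:400],(800,600)))
E
```

```text
(no output)
```

View pics/p.png

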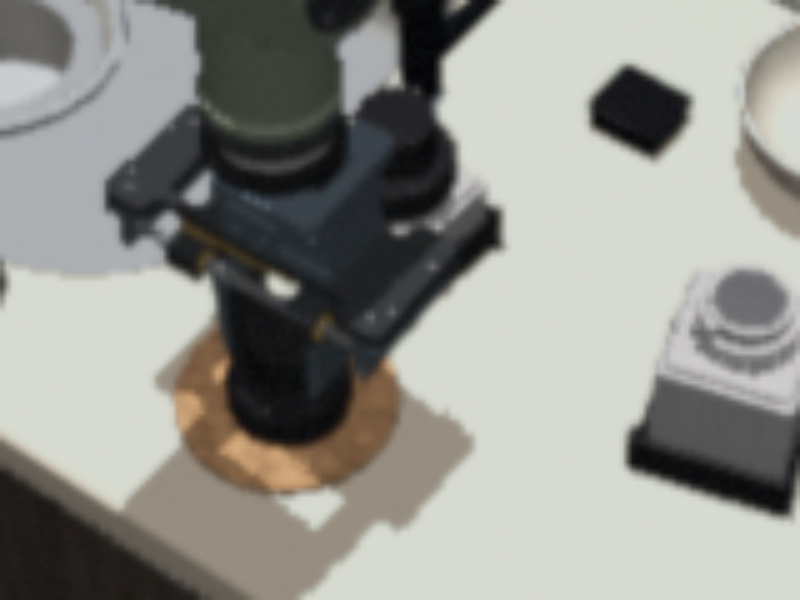

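The picture shows the lid at (290,390) standing centrally on the mat, and the wrist shows 8.5 N of contact. I ease off, open and retreat straight up.

Converted, -0.6 mm is -0.012.

```bash
echo '[[[0, 0, -0.012, 0, 0, 0], [0, 0, 0, 0, 0, 0]]]' > m.json && python3 -m pendant m.json
echo '[[[0, 0, 0, 0, 0, 0], [0, 0, 0, 0, 0, 0], [0, 0, 0, 0, 0, 0], [0, 0, 0, 0, 0, 0], [0, 0, 0, 0, 0, 0]]]' > m.json && python3 -m pendant m.json 80
echo '[[[0, 0, -0.2, 0, 0, 0], [0, 0, -0.4, 0, 0, 0], [0, 0, -0.6, 0, 0, 0], [0, 0, -0.6, 0, 0, 0], [0, 0, -0.6, 0, 0, 0], [0, 0, -0.6, 0, 0, 0], [0, 0, 0, 0, 0, 0], [0, 0, 0, 0, 0, 0]]]' > m.json && python3 -m pendant m.json
python3 - <<'E'
from h import *
m=camera_model('wrist');w=grab_frame('wrist');s=grab_frame('scene');print(proj('wrist',(441.3,-39.5,8),m))
o=np.zeros((400,800,3),np.uint8);o[:256,:405]=cv2.resize(w,(405,256));o[:390,410:]=cv2.resize(s[190:330,240:380],(390,390))
cv2.imwrite('pics/f.png',o)
E
```

```text
time_s: 29.3
ee_pos: [440.6, -39.5, 50.6]
ee_rot: [180.0, 0.0, -179.0]
force: [-1.8, -0.5, 5.3]
gripper_width: 47.1
gripper_force: 30.0
time_s: 29.8
ee_pos: [440.5, -39.5, 50.1]
ee_rot: [180.0, -0.0, -179.0]
force: [-0.1, -0.4, 0.3]
gripper_width: 79.4
gripper_force: 0.0
time_s: 30.6
ee_pos: [440.6, -39.5, 201.0]
ee_rot: [-180.0, 0.1, -179.0]
force: [-0.6, 0.2, -0.2]
gripper_width: 80.4
gripper_force: 0.0
(np.float64(319.23234926661536), np.float64(171.91565705021833))
```

View pics/f.png

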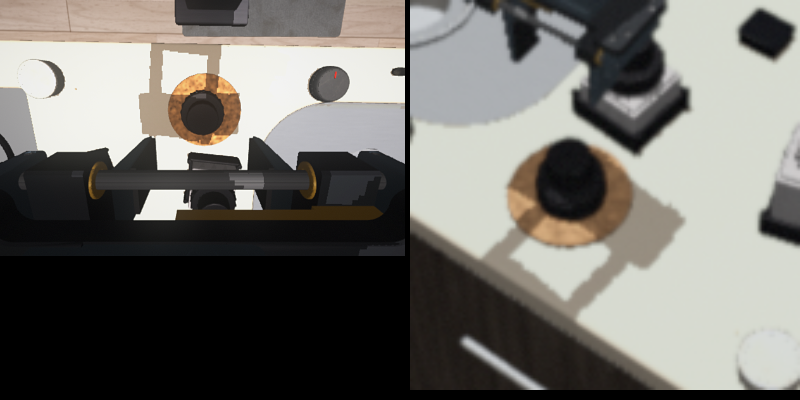

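The picture shows the lid upright and central on the mat, at left-panel (203,112) and right-panel (570,185). The gripper is clear and the bystanders in view haven't moved.

```bash
python3 -c "
from workcell import *
print(job_done())"
```

```text
the job is handed in; nothing more can be done
None
```

I unscrewed the tall canister's lid, lifted it off and set it upright near the centre of the cork mat; the job was handed in at about 31 s, and the hand-in gave no verdict.

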